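Show which cheese goes on the scale

ROBOT

A 6-joint arm with a two-finger parallel gripper is mounted at the origin on the work surface. World frame = base frame: x ahead of the robot, y to its left, z up, the work surface at z = 0. Lengths are in m, angles in rad, forces in N, time in s.
With the tool pointing down it reaches from about 0.275 to 0.725 m from the base axis. Payload 5.6 kg.
Tool frame: the origin (TCP) lies between the finger pads, 19 mm behind the fingertips; this is the grasp point; z points along the fingers, y is the line along which they close (so a half turn about z gives the same grasp; the last joint's range is limited). The gripper opens to 85 mm and grips with 20 to 120 N. Pads are 22 mm wide; open, the fingers measure 114 mm over their backs; the gripper's body (76 mm by 85 mm) begins 54 mm behind the grasp point. The pads swing forward as they close: fully open they stand 13 mm farther back than shut.
Start: joints at [-1.026, 0.255, 0.108, 0, -1.424, -0.285], TCP at [0.141, -0.532, 0.25] pointing down, gripper open.
Joint ranges: [-2.95, 2.95], [-1.21, 1.97], [-1.09, 1.5], [-2.87, 1.71], [-2.94, -0.07], [-3.05, 3.05]. Speed limits (rad/s): [2.57, 2.57, 3.14, 3.14, 3.14, 3.14].

INTERFACE

Orientations are given as [roll, pitch, yaw] about the fixed x, y, z axes, in that order (R = Rz(yaw) Ry(pitch) Rx(roll)).
In Python, from station import r, snapshot, sign_off gives the robot as it stands.
- The arm moves only by the tool play_rows, never from a script. Its argument "rows" is text: rows parted by semicolons, each of 6 numbers parted by spaces: the shift along the tool's x, y, z in mm, then the turn, a rotation vector about the tool's x, y, z in rad. In form: x y z rx ry rz; .... A call has 1 to 20 rows; each row shifts and turns the commanded pose from where the row before left it, along the tool's axes as they then stand; what a row does not reach is not made up. A row lasts 1/10 s, in which the tool goes at most 50 mm and 8.59 degrees, less where a joint would pass 70% of its speed; a pose out of reach is approached as far as the arm can. A call is refused whole if a number of a shift passes 50 or a number of a turn 0.15, either way. A call with a gripper value outside its range is refused whole. "fingers" is the opening, from 0 (shut) to 1 (fully open), set as the call begins (left out, the last holds). The fingers move at their own pace and stop on an object; "force" is the grip in N (left out, the last holds). Time passes only in rows, so rows that do not move let the fingers close. It gives the time, the measured TCP pose, the force, the opening and the grip force at its end, in the units of the state.
- r.observe(): the state, without advancing time (a new reading comes with each control period).
- snapshot(name): name is "scene" or "top" or "wrist"; returns a dict with "pixels" (480x640x3 uint8, red, green, blue), "z_map" (480x640 float32, m along the optical axis (not along the pixel's ray), 0 where there is no reading), "fx", "fy", "cx", "cy" (pixels), "rvec" (rotation vector, rad) and "tvec" (3), from world to camera coordinates, as OpenCV has them; the wrist camera has in their place "hand_eye" (4x4, takes a point from camera to tool coordinates, whose origin is the TCP and whose axes are the flange's). Camera axes: x right, y down, z forward; pixel columns grow to the right and rows downward; lengths in m; the calibration is good to about 2 mm. The wrist camera is an equidistant fisheye: a pixel r from the principal point sees the ray r / f radians off the axis. A picture is of the moment at which its call begins: read the wrist's pose just before it.
- sign_off(): hands the job in; it is judged then, once.
The state is a dict: "time_s": time; "q": joint angles; "qvel": joint speeds; "effort": joint torques, N m; "tcp_pos": TCP position; "orientation": TCP orientation; "ft_force": force on the tool from outside, world axes, zero at the start; "ft_torque": the same for the moment, N m; "opening": opening from 0.0 (shut) to 1.0 (fully open); "grasp_force": force on a finger pad.
Only numpy, scipy, OpenCV 4.12 (cv2) and the standard library are available. Lean on these libraries where they do the work, as an engineer would, in place of code of your own. Each camera call takes 0.05 s, during which the arm holds its last target. There are 200 camera calls.

TASK

Show the cellar's camera which cheese is to be weighed next: with the tool pointing down, hold the fingertips a couple of centimetres above the middle of the orange wheel for about two seconds, then in the same way for about two seconds above the middle of the scale's steel pan, touching neither. Then confirm by pressing the green button all the way down and letting it come up again. Grasp and lift nothing, do not point at the cream or the grey wheel, do not touch any wheel or the scale, do not press the red button, and leave everything else where it stands.

Things in the scene. Friction and masses are not known exactly. Their poses are not given: they have to be found in the camera images.
- orange_wheel: Bright orange, a small cheese wheel, 100 mm in diameter and 45 mm high (the rims are narrowed to 94 mm), about 0.4 kg, lying flat and loose on the ageing board. Origin: centre of its underside; z up. The one to point at.
- orange_wheel_top (a point): Centre of the orange wheel's flat top, 45 mm above its underside (67 mm above the table); z up.
- cream_wheel: Pale cream yellow, a small cheese wheel, 100 mm in diameter and 45 mm high (the rims are narrowed to 94 mm), about 0.4 kg, lying flat and loose on the ageing board. Origin: centre of its underside; z up. Not to be pointed at.
- cream_wheel_top (a point): Centre of the cream wheel's flat top; z up.
- grey_wheel: Dark grey-brown, a small cheese wheel, 100 mm in diameter and 45 mm high (the rims are narrowed to 94 mm), about 0.4 kg, lying flat and loose on the ageing board. Origin: centre of its underside; z up. Not to be pointed at.
- grey_wheel_top (a point): Centre of the grey wheel's flat top; z up.
- board: Fixed wooden ageing board, 130 x 440 x 22 mm (long along its y), that carries the three wheels in a row, in any order, about 140 mm apart. Origin: centre of its underside, on the table.
- scale: Fixed bench scale, empty: white body 150 x 150 mm, 32 mm high, with a round steel pan 110 mm in diameter whose top is 44 mm above the table and a dark green blank display on the side nearer the robot. Origin: centre of its underside; its x points away from the display. It stands in a row with the two buttons, nearer the robot than the board, in any order.
- pan_top (a point): Centre of the top of the scale's steel pan (15 mm along the scale's x from its origin), 44 mm above the table; z up.
- green_top (a point): Centre of the top of the green push button's cap, 52 mm above the table when up: the cap is 36 mm in diameter, stands 10 mm out of a black round collar 52 mm in diameter, on a fixed bare-metal box 70 x 70 x 30 mm; z up; it goes down with the cap.
- green (a joint): Travel of the green button, m: 0 up, 0.006 fully down. A spring brings it up again; fully down takes about 5 N.
- red_top (a point): Centre of the top of the red push button's cap, the same in size as the green. Not to be pressed.
- red (a joint): Travel of the red button, m: 0 up, 0.006 fully down.
- jar: Small glass jar with a steel cap and paper label, 36 mm in diameter, 55 mm high, loose, standing between two things of the front row. Origin: centre of its underside.
- stamp: Small dark wooden hand stamp, 32 mm in diameter, 60 mm high, loose, standing upright between two things of the front row. Origin: centre of its underside.
- brush: Rind brush with a pale wooden handle, lying at the left of the table. Loose.
- trier: Cheese trier: steel rod 130 mm long, 12 mm thick, with a wooden cross handle 80 mm long, lying at the right of the table. Loose.
- bowl: Steel bowl, 120 mm across and 50 mm high, at the right of the table. Loose. Origin: centre of its underside.
Not all that is in view belongs to the job. Of the things that look like the orange_wheel, the larger one is meant.

How it is judged:
On the way, in this order (a step that is already met when the one before it is completed fails the run):
1. the tool points down at the middle of the orange wheel from just above (TCP within 25 mm sideways and at most 70 mm above its top) for 1.5 s (horizontal distance between the grasp point and orange_wheel_top below 0.025 m and z of the grasp point in the frame of orange_wheel_top between 0.005 and 0.07 m and angle between the grasp point's own z axis and vertical above 2.2 rad), for 1.5 s.
2. then in the same way at the middle of the scale's pan for 1.5 s (horizontal distance between the grasp point and pan_top below 0.025 m and z of the grasp point in the frame of pan_top between 0.005 and 0.07 m and angle between the grasp point's own z axis and vertical above 2.2 rad), for 1.5 s.
3. then the green button is pressed at least 4.5 mm of its 6 mm (value of joint green above 0.0045 m), for 0.02 s.
At the end, for the whole second after the job is handed in: Both buttons are up (under 1.5 mm), the three wheels lie flat and still within 10 mm of where they were, and the jar, stamp, brush, trier and bowl are within 20 mm of where they were (value of joint each of green, red below 0.0015 m and distance of each of orange_wheel, cream_wheel, grey_wheel from where it was at the start of the episode below 0.01 m and linear speed of each of orange_wheel, cream_wheel, grey_wheel below 0.02 m/s and angle between each of orange_wheel, cream_wheel, grey_wheel's own z axis and vertical below 0.1 rad and distance of each of jar, stamp, brush, trier, bowl from where it was at the start of the episode below 0.02 m); the robot touches nothing.
It fails at once if the robot touches a wheel or the scale (contact force between any of the fingers, the arm and orange_wheel above 0.3 N or contact force between any of the fingers, the arm and cream_wheel above 0.3 N or contact force between any of the fingers, the arm and grey_wheel above 0.3 N or contact force between any of the fingers, the arm and scale above 0.3 N).
It fails at once if a wheel is shifted or lifted (more than 10 mm) (distance of any of orange_wheel, cream_wheel, grey_wheel from where it was at the start of the episode above 0.01 m).
It fails at once if the tool points at the cream or grey wheel (TCP within 25 mm sideways of its middle and under 60 mm above its top) ((horizontal distance between the grasp point and cream_wheel_top below 0.025 m and z of the grasp point in the frame of cream_wheel_top between 0.005 and 0.06 m) or (horizontal distance between the grasp point and grey_wheel_top below 0.025 m and z of the grasp point in the frame of grey_wheel_top between 0.005 and 0.06 m)).
It fails at once if the red button is pressed (more than 2 mm) (value of joint red above 0.002 m).
It fails at once if the jar, stamp, brush, trier or bowl is moved or lifted (more than 20 mm) (distance of any of jar, stamp, brush, trier, bowl from where it was at the start of the episode above 0.02 m).
It also fails if it takes over 58 s, if anything falls off the work surface, if the arm or the gripper's body presses on something with over 40 N, if the wrist force passes 120 N, or if a joint passes its speed limit or range.

## Working session

There is one attempt and no reset: what is moved stays moved. The work goes in short steps, Python scripts to look and compute and a tool call to move; the robot and the scene stay as the last step left them, time stands still between calls to the robot, and variables do not carry over. Pictures are saved under pics/ and viewed, at most 10 in all, crops included, and the job is handed in when it is done.

Besides the shell and the picture viewer there is one more tool, called after "Call:" as name(argument=value, ...) on one line, values as JSON. play_rows: Moves the arm, as the interface text tells. Its arguments: {"type":"object","properties":{"rows":{"type":"string"},"fingers":{"type":"number"},"force":{"type":"number"}},"required":["rows"]}

```bash
mkdir -p pics; cat > h.py <<'E'
import numpy as np, cv2
from station import r, snapshot, sign_off
def save(n,im): cv2.imwrite(f'pics/{n}.png',im[:,:,::-1])
def cloud(s):
    z=s['z_map'];v,u=np.mgrid[:z.shape[0],:z.shape[1]]
    P=np.stack([(u-s['cx'])/s['fx']*z,(v-s['cy'])/s['fy']*z,z],-1)
    R=cv2.Rodrigues(np.array(s['rvec'],float))[0]
    return (P-np.array(s['tvec']).ravel())@R
def ray(s,u,v,h):
    R=cv2.Rodrigues(np.array(s['rvec'],float))[0];t=np.array(s['tvec']).ravel()
    c=-R.T@t;d=R.T@np.array([(u-s['cx'])/s['fx'],(v-s['cy'])/s['fy'],1])
    return c+d*(h-c[2])/d[2]
E
python3 - <<'E'
from h import *
import pickle
S={n:snapshot(n) for n in('top','scene')}
pickle.dump(S,open('s.pkl','wb'))
for n in S: save(n,S[n]['pixels'])
o=r.observe();print(o['time_s'],o['tcp_pos'],o['orientation'],o['opening'])
E
```

```text
0.1 [ 0.1412282  -0.53112109  0.24917349] [ 3.13986173e+00 -6.10091919e-05 -2.88188570e+00] 1.0028854972494632
```

View pics/top.png

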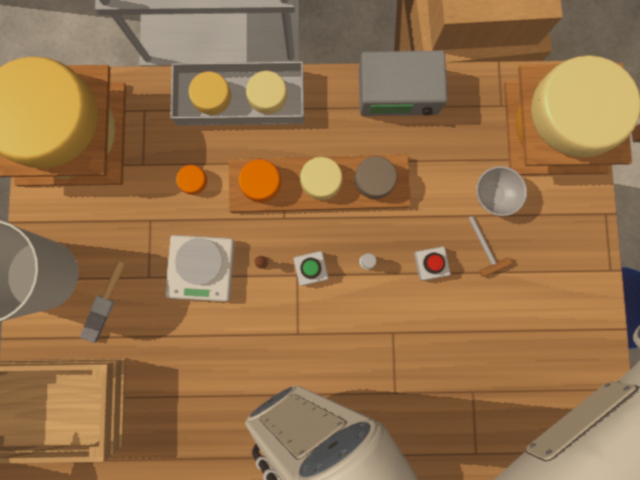

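View pics/scene.png

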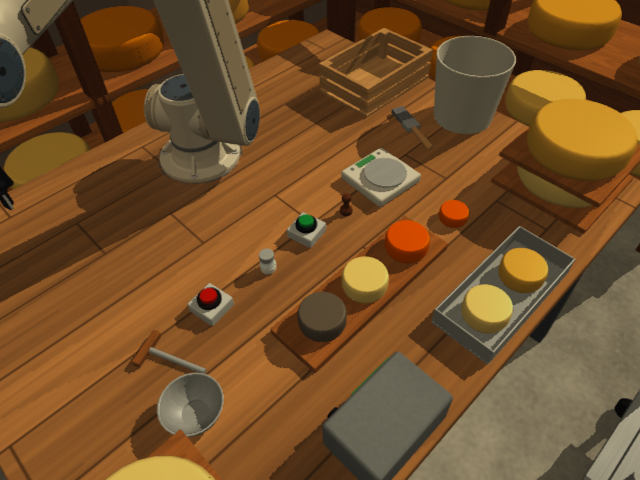

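The top view shows two bright orange candidates: (260,180) on the board and a smaller one at (191,179) lying on the table. The yellow-orange wheel in the tray at (209,92) is another colour. The one at (260,180) fits, being larger and on the board. The scale pan is at (201,261), the green button at (311,268), the red at (433,263), the stamp at (262,262) and the jar at (368,261). In the scene view, the orange wheel is at (408,240), the pan at (385,173) and green at (306,223).

```bash
python3 - <<'E'
from h import *
import pickle
S=pickle.load(open('s.pkl','rb'))
def comps(s,lo,hi,box):
    hsv=cv2.cvtColor(s['pixels'],cv2.COLOR_RGB2HSV);m=cv2.inRange(hsv,lo,hi)
    k=np.zeros_like(m);x0,y0,x1,y1=box;k[y0:y1,x0:x1]=m[y0:y1,x0:x1]
    return k
specs={'orange':((3,200,120),(11,255,255),dict(top=(232,150,290,210),scene=(380,212,436,266))),
'small':((3,200,120),(11,255,255),dict(top=(170,160,212,200),scene=(436,195,472,230))),
'cream':((20,60,120),(32,255,255),dict(top=(295,150,346,206),scene=(338,252,392,304))),
'grey':((0,0,20),(30,140,125),dict(top=(354,154,400,202),scene=(295,290,350,342))),
'green':((50,120,40),(80,255,255),dict(top=(298,255,324,282),scene=(290,210,322,236))),
'red':((0,150,90),(5,255,255),dict(top=(418,250,448,278),scene=(190,282,228,315))),
'pan':((0,0,90),(180,60,185),dict(top=(172,238,230,285),scene=(360,154,412,190)))}
for n,(lo,hi,b) in specs.items():
  for v in b:
    s=S[v];m=comps(s,lo,hi,b[v]);P=cloud(s)[m>0];P=P[np.isfinite(P).all(1)]
    zt=np.percentile(P[:,2],90);T=P[abs(P[:,2]-zt)<.005]
    c=(T.max(0)+T.min(0))/2
    q=np.percentile(T,[1,99],axis=0)
    (x,y),rad=cv2.minEnclosingCircle(np.argwhere(m)[:,::-1].astype(np.float32))
    print(n,v,len(P),'ztop %.3f'%zt,'c',c[:2].round(3),'ext',(q[1]-q[0])[:2].round(3),'ray',ray(s,x,y,zt)[:2].round(3))
P=cloud(S['top'])
for n,(u,v) in dict(stamp=(262,262),jar=(368,261)).items(): print(n,P[v,u].round(3))
s=S['top']['pixels'][140:310,150:350];save('crop',cv2.resize(s,(800,600)[:2] if 0 else (700,595),interpolation=cv2.INTER_CUBIC))
E
```

```text
Traceback (most recent call last):
IndexError: index -1 is out of bounds for axis 0 with size 0
```

```bash
cat > m.py <<'E'
from h import *
import pickle
S=pickle.load(open('s.pkl','rb'))
specs={'orange':dict(top=(260,180),scene=(408,235)),'small':dict(top=(191,179),scene=(454,210)),
'cream':dict(top=(321,178),scene=(365,275)),'grey':dict(top=(376,177),scene=(322,310)),
'green':dict(top=(311,268),scene=(306,222)),'red':dict(top=(434,262),scene=(208,297)),'pan':dict(top=(201,261),scene=(385,173)),
'stamp':dict(top=(262,262),scene=(347,200)),'jar':dict(top=(368,261),scene=(267,257))}
for n,b in specs.items():
  for v,(u,w) in b.items():
    s=S[v];hsv=cv2.cvtColor(s['pixels'],cv2.COLOR_RGB2HSV).astype(int);P=cloud(s)
    h0=np.median(hsv[w-2:w+3,u-2:u+3].reshape(-1,3),0);z0=np.median(P[w-2:w+3,u-2:u+3,2])
    d=abs(hsv-h0);d[...,0]=np.minimum(d[...,0],180-d[...,0])
    m=((d[...,0]<6)|(h0[1]<60))&(d[...,1]<60)&(d[...,2]<60)&(abs(P[...,2]-z0)<.006)&(s['z_map']>0)
    _,L=cv2.connectedComponents(m.astype(np.uint8));k=L==L[w,u]
    T=P[k];q=np.percentile(T,[1,99],axis=0)
    M=cv2.moments(k.astype(np.uint8),True);x,y=M['m10']/M['m00'],M['m01']/M['m00']
    print(n,v,h0,len(T),'z %.3f'%z0,'px',round(x),round(y),'mid',q.mean(0)[:2].round(3),'ext',(q[1]-q[0])[:2].round(3),'ray',ray(s,x,y,z0)[:2].round(3),'zread',(s['z_map'][w-8:w+9,u-8:u+9]>0).mean().round(2))
s=S['top']['pixels'][140:310,150:350];save('crop',cv2.resize(s,(700,595),interpolation=cv2.INTER_CUBIC))
E
python3 m.py
```

```text
orange top [ 15. 255. 213.] 1245 z 0.068 px 259 179 mid [0.633 0.125] ext [0.088 0.088] ray [0.632 0.125] zread 1.0
orange scene [ 10. 255. 209.] 1042 z 0.068 px 408 235 mid [0.635 0.127] ext [0.089 0.086] ray [0.636 0.126] zread 1.0
small top [ 15. 255. 213.] 595 z 0.032 px 190 178 mid [0.645 0.295] ext [0.063 0.062] ray [0.645 0.295] zread 0.99
small scene [ 10. 255. 209.] 432 z 0.033 px 455 209 mid [0.646 0.297] ext [0.064 0.063] ray [0.647 0.296] zread 0.99
cream top [ 23. 109. 212.] 1270 z 0.067 px 321 176 mid [ 0.636 -0.02 ] ext [0.089 0.089] ray [ 0.636 -0.021] zread 1.0
cream scene [ 22. 157. 216.] 1241 z 0.068 px 366 274 mid [ 0.639 -0.02 ] ext [0.088 0.086] ray [ 0.64 -0.02] zread 1.0
grey top [ 15.  84. 127.] 1293 z 0.067 px 376 176 mid [ 0.636 -0.149] ext [0.091 0.089] ray [ 0.635 -0.15 ] zread 0.99
grey scene [ 17. 107.  88.] 1557 z 0.068 px 322 312 mid [ 0.639 -0.15 ] ext [0.089 0.089] ray [ 0.641 -0.152] zread 0.99
green top [ 62. 135. 145.] 160 z 0.052 px 310 268 mid [0.425 0.007] ext [0.03 0.03] ray [0.425 0.008] zread 0.99
green scene [ 66. 214. 116.] 131 z 0.054 px
[... 301 characters left out ...]
ad 0.99
pan top [ 17.  36. 172.] 1719 z 0.045 px 198 261 mid [0.444 0.27 ] ext [0.103 0.103] ray [0.444 0.269] zread 0.99
pan scene [ 23.  51. 142.] 988 z 0.046 px 385 172 mid [0.446 0.272] ext [0.103 0.104] ray [0.447 0.27 ] zread 0.99
stamp top [ 11. 161.  95.] 74 z 0.056 px 259 261 mid [0.442 0.125] ext [0.021 0.02 ] ray [0.442 0.126] zread 0.99
stamp scene [ 10. 199.  42.] 50 z 0.052 px 346 199 mid [0.444 0.127] ext [0.021 0.02 ] ray [0.446 0.125] zread 1.0
jar top [ 16.  35. 176.] 163 z 0.056 px 369 260 mid [ 0.439 -0.128] ext [0.03  0.031] ray [ 0.439 -0.128] zread 1.0
jar scene [ 23.  52. 147.] 136 z 0.056 px 266 254 mid [ 0.441 -0.127] ext [0.031 0.03 ] ray [ 0.441 -0.127] zread 0.99
```

View pics/crop.png

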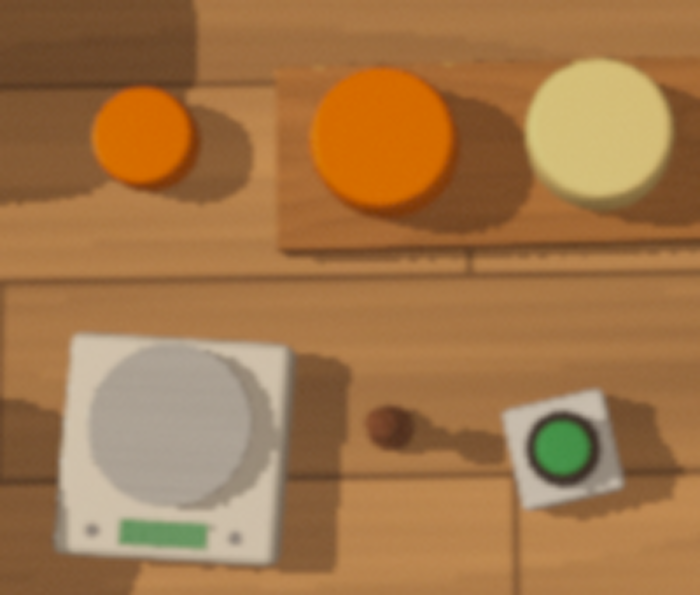

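The crop confirms it: the larger orange wheel is at (382,138) on the board, 0.067 m high and about 90 mm across its top. The small one at (143,136) is 65 mm across. Both views agree to 3 mm. Targets: orange (0.634, 0.126), pan (0.445, 0.271), green (0.426, 0.007).

Call:
play_rows(rows="-16 13 0 0 0 0;-32 25 0 0 0 0;-32 25 0 0 0 0;-32 25 0 0 0 0;-32 25 0 0 0 0;-32 25 0 0 0 0;-32 25 0 0 0 0;-32 25 0 0 0 0;-32 25 0 0 0 0;-32 25 0 0 0 0;-32 25 0 0 0 0;-32 25 0 0 0 0;-32 25 0 0 0 0;-32 25 0 0 0 0;-32 25 0 0 0 0;-32 25 0 0 0 0;-32 25 0 0 0 0;-32 25 0 0 0 0;-32 25 0 0 0 0;-32 25 0 0 0 0", fingers=0)

```text
time_s: 2.1
tcp_pos: [0.6196, 0.1018, 0.2494]
orientation: [3.142, -0.001, -2.882]
ft_force: [1.0, -0.2, 0.4]
opening: -0.001
grasp_force: 0.0
```

Call:
play_rows(rows="-10 10 0 0 0 0;-10 10 10 0 0 0;0 0 30 0 0 0;0 0 20 0 0 0;0 0 0 0 0 0;0 0 0 0 0 0")

```text
time_s: 2.7
tcp_pos: [0.633, 0.1242, 0.1903]
orientation: [-3.141, -0.0, -2.882]
ft_force: [0.0, 0.8, 0.7]
opening: -0.001
grasp_force: 0.0
```

```bash
cat > w.py <<'E'
from h import *
from scipy.spatial.transform import Rotation as Ro
import sys
def wlook(lo,hi,h,name):
    o=r.observe();s=snapshot('wrist');save(name,s['pixels'])
    m=cv2.inRange(cv2.cvtColor(s['pixels'],cv2.COLOR_RGB2HSV),lo,hi)
    n,L,st,c=cv2.connectedComponentsWithStats(m)
    E=np.array(s['hand_eye']);R=Ro.from_euler('xyz',o['orientation']).as_matrix()
    print('tcp',o['tcp_pos'].round(4))
    for i in range(1,n):
        if st[i,4]<800: continue
        cs,_=cv2.findContours((L==i).astype(np.uint8),0,1);p=cs[0][:,0].astype(float)-[s['cx'],s['cy']]
        rr=np.hypot(*p.T);th=rr/s['fx'];d=np.c_[p/rr[:,None]*np.sin(th)[:,None],np.cos(th)]
        d=d@E[:3,:3].T@R.T;c0=R@E[:3,3]+o['tcp_pos'];X=c0+d*((h-c0[2])/d[:,2])[:,None]
        print(st[i],'world mid',((X.max(0)+X.min(0))/2).round(3),'ext',np.ptp(X,axis=0).round(3))
E
python3 -c "
from w import *
wlook((5,220,100),(18,255,255),.067,'w1')"
```

```text
tcp [0.633  0.1242 0.1903]
```

View pics/w1.png

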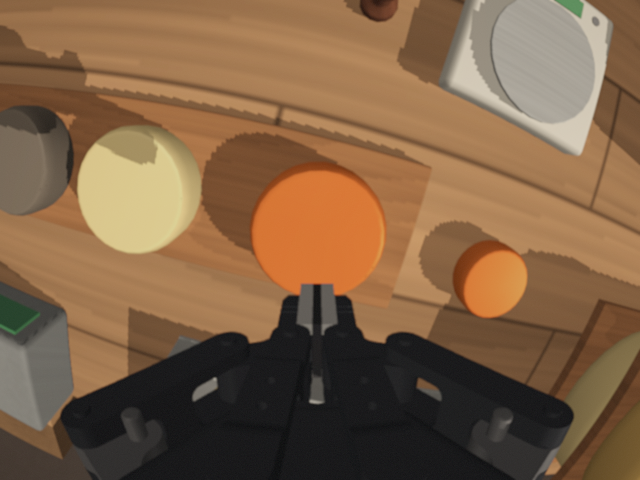

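The wrist view shows the orange wheel at (318,229), with the shut fingertips at (317,290), the small one at (490,279) and the cream at (139,189). The colour threshold was too strict for this camera, so I'll recheck it with the saved picture's values.

```bash
python3 -c "
from w import *
wlook((5,185,120),(13,255,255),.067,'w2')"
```

```text
tcp [0.6336 0.1244 0.1914]
[  250   160   136   133 13580] world mid [0.631 0.125 0.067] ext [0.096 0.093 0.   ]
[ 459  239   64   77 1533] world mid [0.633 0.26  0.067] ext [0.062 0.055 0.   ]
```

All three views agree within 3 mm. I'll descend to about 24 mm tip clearance and hold.

Call:
play_rows(rows="0 0 20 0 0 0;0 0 25 0 0 0;0 0 20 0 0 0;0 0 12 0 0 0;0 0 5 0 0 0;0 0 0 0 0 0;0 0 0 0 0 0;0 0 0 0 0 0;0 0 0 0 0 0;0 0 0 0 0 0;0 0 0 0 0 0;0 0 0 0 0 0;0 0 0 0 0 0;0 0 0 0 0 0;0 0 0 0 0 0;0 0 0 0 0 0;0 0 0 0 0 0;0 0 0 0 0 0;0 0 0 0 0 0;0 0 0 0 0 0")

```text
time_s: 4.8
tcp_pos: [0.6332, 0.1249, 0.108]
orientation: [-3.142, -0.0, -2.882]
ft_force: [-0.3, -0.2, 0.7]
opening: -0.002
grasp_force: 0.0
```

Call:
play_rows(rows="0 0 0 0 0 0;0 0 0 0 0 0;0 0 0 0 0 0;0 0 0 0 0 0;0 0 0 0 0 0;0 0 0 0 0 0;0 0 -20 0 0 0;0 0 -30 0 0 0;0 0 -30 0 0 0")

```text
time_s: 5.7
tcp_pos: [0.6329, 0.1247, 0.1886]
orientation: [-3.141, -0.001, -2.882]
ft_force: [1.5, 0.6, -0.1]
opening: 0.0
grasp_force: 0.0
```

Call:
play_rows(rows="18 24 0 0 0 0;18 24 0 0 0 0;18 24 0 0 0 0;18 24 0 0 0 0;18 24 0 0 0 0;18 24 0 0 0 0;18 24 0 0 0 0;18 22 0 0 0 0;0 0 10 0 0 0;0 0 25 0 0 0;0 0 25 0 0 0;0 0 20 0 0 0;0 0 12 0 0 0;0 0 6 0 0 0;0 0 0 0 0 0;0 0 0 0 0 0;0 0 0 0 0 0")

```text
time_s: 7.4
tcp_pos: [0.4458, 0.2719, 0.091]
orientation: [3.141, 0.002, -2.882]
ft_force: [-0.4, -0.5, 0.7]
opening: 0.001
grasp_force: 0.0
```

Call:
play_rows(rows="0 0 0 0 0 0;0 0 0 0 0 0;0 0 0 0 0 0;0 0 0 0 0 0;0 0 0 0 0 0;0 0 0 0 0 0;0 0 0 0 0 0;0 0 0 0 0 0;0 0 0 0 0 0;0 0 0 0 0 0;0 0 0 0 0 0;0 0 0 0 0 0;0 0 0 0 0 0;0 0 0 0 0 0;0 0 0 0 0 0;0 0 0 0 0 0;0 0 0 0 0 0;0 0 -20 0 0 0;0 0 -30 0 0 0;0 0 -40 0 0 0")

```text
time_s: 9.4
tcp_pos: [0.4443, 0.2707, 0.1795]
orientation: [-3.14, -0.004, -2.882]
ft_force: [0.6, 1.8, 0.5]
opening: 0.003
grasp_force: 0.0
```

Call:
play_rows(rows="8 -21 0 0 0 0;9 -25 0 0 0 0;9 -25 0 0 0 0;9 -25 0 0 0 0;9 -25 0 0 0 0;9 -25 0 0 0 0;8 -25 0 0 0 0;8 -25 0 0 0 0;8 -25 0 0 0 0;8 -20 0 0 0 0;0 -10 0 0 0 0;0 0 20 0 0 0;0 0 20 0 0 0;0 0 10 0 0 0;0 0 0 0 0 0;0 0 0 0 0 0")

```text
time_s: 11.0
tcp_pos: [0.4281, 0.0073, 0.1306]
orientation: [-3.141, 0.001, -2.881]
ft_force: [0.1, -1.1, -0.2]
opening: 0.001
grasp_force: 0.0
```

```bash
python3 -c "
from w import *
wlook((50,100,40),(80,255,255),.052,'w3')"
```

```text
tcp [0.4281 0.0073 0.1306]
[ 287  217   63   63 3075] world mid [0.423 0.008 0.052] ext [0.037 0.036 0.   ]
```

View pics/w3.png

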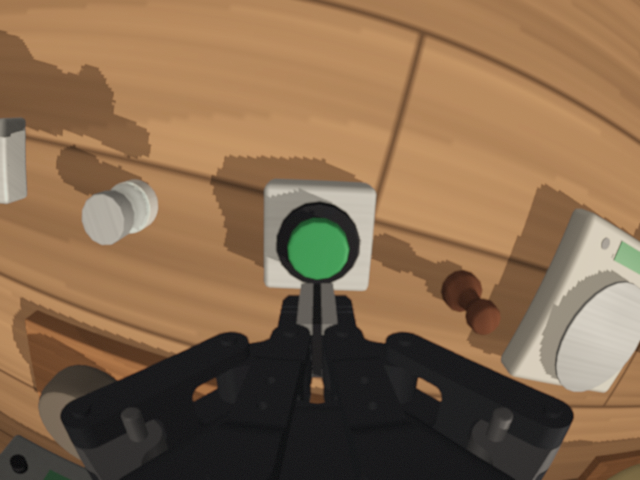

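The green cap is at (318,249), with the fingertips behind it and the jar and stamp well clear. It measures (0.424, 0.008), so I'll correct 3 mm and press.

Call:
play_rows(rows="3 0 15 0 0 0;0 0 20 0 0 0;0 0 12 0 0 0;0 0 6 0 0 0;0 0 2 0 0 0;0 0 2 0 0 0;0 0 2 0 0 0;0 0 2 0 0 0;0 0 2 0 0 0;0 0 1 0 0 0;0 0 1 0 0 0;0 0 1 0 0 0;0 0 0 0 0 0")

```text
time_s: 12.35
tcp_pos: [0.4252, 0.0065, 0.0647]
orientation: [-3.141, 0.001, -2.881]
ft_force: [-1.0, 0.0, 8.8]
opening: 0.002
grasp_force: 4.3
```

Call:
play_rows(rows="0 0 0.5 0 0 0;0 0 0.5 0 0 0;0 0 0 0 0 0;0 0 0 0 0 0")

```text
time_s: 12.75
tcp_pos: [0.4253, 0.0064, 0.0646]
orientation: [-3.141, 0.002, -2.881]
ft_force: [-5.3, 1.4, 18.0]
opening: -0.002
grasp_force: 8.8
```

Call:
play_rows(rows="0 0 -5 0 0 0;0 0 -10 0 0 0;0 0 -20 0 0 0;0 0 -30 0 0 0;0 0 -30 0 0 0;0 0 -20 0 0 0;0 0 0 0 0 0;0 0 0 0 0 0;0 0 0 0 0 0")

```text
time_s: 13.65
tcp_pos: [0.4238, 0.0061, 0.177]
orientation: [3.141, -0.002, -2.882]
ft_force: [-0.4, -0.4, -0.4]
opening: -0.003
grasp_force: 0.0
```

```bash
python3 -c "
from w import *
s=snapshot('scene');save('end',s['pixels']);P=cloud(s)
print(np.median(P[217:223,303:309,2]), np.median(P[232:238,405:411],axis=(0,1)))"
```

```text
0.053464613221664875 [0.63316653 0.12710486 0.06845892]
```

View pics/end.png

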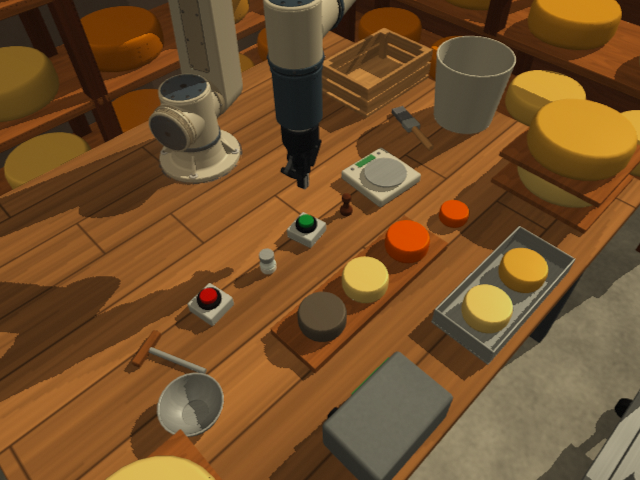

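The button bottomed out at a hard stop (18 N, with no further travel). It is up again at (306,221), height 0.053 m, and everything else is where it was, so I'm handing in.

```bash
python3 -c "
from station import sign_off
print(sign_off())"
```

```text
the job is handed in; nothing more can be done
None
```

The job is handed in: I pointed at the orange wheel and then the scale's pan for about two seconds each, pressed the green button fully down, and it came back up. Nothing else looked moved in the final picture, but no verdict was returned.

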